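# Clamp the toy truck's cab and load bed in the gluing jig

### The arm

A 6-joint arm with a two-finger parallel gripper is mounted at the origin on the work surface. World frame = base frame: x ahead of the robot, y to its left, z up, the work surface at z = 0. Lengths are in m, angles in rad, forces in N, time in s.
With the tool pointing down it reaches from about 0.425 to 0.95 m from the base axis. Payload 14.7 kg.
Tool frame: the origin (TCP) lies between the finger pads; the fingertips stand 8 mm ahead of it and the grasp point (between the pads) lies 11 mm behind it; z points along the fingers, y is the line along which they close (so a half turn about z gives the same grasp; the last joint's range is limited). The gripper opens to 85 mm and grips with 20 to 120 N. Pads are 22 mm wide; open, the fingers measure 114 mm over their backs; the gripper's body (76 mm by 85 mm) begins 54 mm behind the grasp point. The pads swing forward as they close: fully open they stand 13 mm farther back than shut.
Start: joints at [1.075, 0.48, 1.596, -0, 1.065, -0.047], TCP at [0.282, 0.586, 0.239] pointing down, gripper open.
Joint ranges: [-2.75, 2.75], [-0.82, 2.05], [0.23, 2.67], [-1.56, 4.7], [0.09, 2.69], [-2.92, 2.92]. Speed limits (rad/s): [1.89, 1.89, 2.39, 3.01, 3.01, 3.01].

### API

Orientations are given as a unit quaternion [w, x, y, z].
In Python, from plant import monitor, imaging, job gives the robot as it stands.
- The arm moves only by the shell command python3 -m inch 'ROWS'. ROWS is JSON, a list of rows, each an object with "grip": the closure, from -1 (fully open) to 1 (shut); "delta_pos": the shift along the tool's x, y, z in units of 1 m (1.0 is 1 m), a list of three; "delta_rot": the turn, a rotation vector about the tool's x, y, z in units of pi/2 rad (1.0 is pi/2 rad), a list of three. A call has 1 to 8 rows; each row shifts and turns the commanded pose from where the row before left it, along the tool's axes as they then stand; what a row does not reach is not made up. A row lasts 1/12 s, in which the tool goes at most 41.7 mm and 7.16 degrees, less where a joint would pass 70% of its speed; a pose out of reach is approached as far as the arm can. A call with a number of a shift or a turn outside -1 to 1 is refused whole. A call with a gripper value outside its range is refused whole. The fingers move at their own pace and stop on an object; the grip force is fixed at half the most. Time passes only in rows, so rows that do not move let the fingers close. It gives the time, the measured TCP pose, the force, the opening and the grip force at its end, in the units of the state.
- monitor.read_state(): the state, without advancing time (a new reading comes with each control period).
- imaging.grab_frame(name): name is "side" or "top"; returns the picture (480x640x3 uint8, blue, green, red); there is no depth.
- imaging.get_calibration(name): a dict with "K" (3x3 intrinsics, pixels), "rvec" (rotation vector, rad) and "tvec" (3), from world to camera coordinates, as OpenCV has them. Camera axes: x right, y down, z forward; pixel columns grow to the right and rows downward; lengths in m; the calibration is good to about 2 mm. A picture is of the moment at which its call begins. get_calibration takes no time and is no camera call.
- job.sign_off(): hands the job in; it is judged then, once.
The state is a dict: "clock": time; "joint_pos": joint angles; "dq": joint speeds; "effort": joint torques, N m; "tcp_pos": TCP position; "orientation": TCP orientation; "wrist_force": force on the tool from outside, world axes, zero at the start; "torque": the same for the moment, N m; "grip_width": finger opening in m; "gripper_force": force on a finger pad.
Only numpy, scipy, OpenCV 4.12 (cv2) and the standard library are available. Lean on these libraries where they do the work, as an engineer would, in place of code of your own. Each camera call takes 0.05 s, during which the arm holds its last target. There are 200 camera calls.

### The job

The wooden toy truck's halves are to be clamped for gluing. Set the unpainted cab upright into the jig's channel between the load bed and the open sliding jaw, its flat back towards the bed; then slide the jaw along by its red grip, gently, until it has pushed cab and bed together and fully home against the end fence with no gaps left, and leave the jaw there. Do not shove or upset the other things on the table.

Things in the scene. Friction and masses are not known exactly. Their poses are not given: they have to be found in the camera images.
- jig: gluing jig, fixed to the table: plywood board 90 (x) x 320 (y) mm, 12 thick; origin at the centre of its underside. A channel 46 mm wide runs along its y, its floor 12 mm above the table, between two low wooden rails whose flared tops reach 24 mm above the table. Dark end fence at the -y end (75 wide, 46 above the table). The sliding jaw comes from the +y end
- fence_face (a point): middle of the end fence's inner face, which looks along the jig's +y; 135 mm from the jig's origin towards -y, 24.5 mm above the table
- jaw (a joint): the sliding jaw's travel in m: 0 = fully open (at the +y end), grows as it slides towards the fence (-y of the jig), 0.13 at most. It stays where it is left; friction about 2.5 N.
- jaw_face (a point): middle of the jaw's aluminium pressing face (42 mm wide, 28 high), which looks along the jig's -y; axes as the jig's
- jaw_grip (a point): point on the red upright grip of the jaw, 12 mm below its top, on its middle axis (top 72, foot 35 mm above the table); the grip is 24 mm wide across the track (jig x), 14 mm along the track; it stands 18 mm behind the jaw's face. Under it a dark carriage 70 x 30 mm whose top is 35 mm above the table
- cab: unpainted light wood truck cab, loose, 70 g: 40 wide (x) x 62 long (y), origin at the centre of its underside. Bonnet 25 high at the +y end; the 53 mm high driver's cabin takes the rear, from y = -31 to +3 mm. Its y axis points from the flat back to the nose; in the jig that is the jig's +y
- cab_roof (a point): middle of the cab's roof, 53 mm above its underside, 14 mm behind the cab's origin
- cab_back (a point): middle of the lower part of the cab's flat back (y = -31 mm), 12.5 mm up
- cab_nose (a point): middle of the cab's nose (y = +31 mm), 12.5 mm up; the jaw presses here
- bed: truck's load bed of darker wood, loose, 70 g, already lying in the channel a little off the fence: 40 wide (x) x 80 long (y) x 28 high, a shallow tray; origin at the centre of its underside
- bed_front (a point): middle of the bed's +y end face, 12.5 mm up, which meets the cab's back
- bed_back (a point): middle of the bed's -y end face, 12.5 mm up, which meets the fence
- blue_cab: bystander: another cab of the same shape, painted blue, loose; origin at the centre of its underside
- dish: bystander: white dish with toy wheels, 68 mm across, 22 high; origin at the centre of its underside
- glue: bystander: white glue bottle with red cap, 50 mm across, 130 high; origin under it
- mallet: bystander: hammer with wooden handle and black head, 260 mm long, lying
- pencils: bystander: grey cup of pencils, 72 mm across, 160 high with pencils; origin under it
- offcut: bystander: dark wood offcut 50 x 90 x 30 mm; origin under it
Things that resemble listed ones, but are neither listed nor needed, are in the scene too. What is shaped like the cab but pink or turquoise is not meant.

How it is judged:
On the way:
1. the cab lies in the channel, back towards the bed, let go, with the jaw still clear of its nose (z of cab in the frame of jig below 0.017 m and x of cab in the frame of jig between -0.007 and 0.007 m and y of cab_back in the frame of bed_front between -0.003 and 0.08 m and y of jaw_face in the frame of cab_nose above 0.004 m and angle between the y axis of cab and the y axis of jig, either way round below 0.2 rad and contact force between the fingers and cab below 0.3 N), for 0.2 s.
At the end, for the whole second after the job is handed in: cab and bed lie flat and upright in the channel, in line with it (within 0.06 rad, cab within 7 mm of its middle line); bed to fence, cab's back to bed and jaw to cab's nose each closed to within 3 mm; jaw let go and everything at rest (z of each of cab, bed in the frame of jig below 0.017 m and x of cab in the frame of jig between -0.007 and 0.007 m and angle between cab's own z axis and vertical below 0.06 rad and y of bed_back in the frame of fence_face between -0.003 and 0.003 m and y of cab_back in the frame of bed_front between -0.003 and 0.003 m and y of jaw_face in the frame of cab_nose between -0.003 and 0.003 m and angle between the y axis of each of cab, bed and the y axis of jig, either way round below 0.06 rad and linear speed of cab below 0.01 m/s and velocity of joint jaw between -0.005 and 0.005 m/s); the robot touches nothing.
It fails at once if the joint between cab and bed is squeezed with more than 40 N (contact force between cab and bed above 40 N).
It fails at once if a bystander (blue cab, dish, glue bottle, mallet, pencil cup or offcut) is moved by more than 30 mm (distance of any of blue_cab, dish, glue, mallet, pencils, offcut from where it was at the start of the episode above 0.03 m).
It also fails if it takes over 45 s, if anything falls off the work surface, if the arm or the gripper's body presses on something with over 40 N, if the wrist force passes 120 N, or if a joint passes its speed limit or range.

## Working session

There is one attempt and no reset: what is moved stays moved. The work goes in short steps, Python scripts to look and compute and a shell command to move; the robot and the scene stay as the last step left them, time stands still between calls to the robot, and variables do not carry over. Pictures are saved under pics/ and viewed, at most 13 in all, crops included, and the job is handed in when it is done.

```bash
mkdir -p pics; python3 - <<'E'
from plant import monitor, imaging
import cv2
for n in("top","side"):
    cv2.imwrite(f"pics/{n}0.png",imaging.grab_frame(n))
    c=imaging.get_calibration(n);print(n,c)
print(monitor.read_state())
E
```

```text
top {'K': array([[499.75858402,   0.        , 321.12183004],
       [  0.        , 499.75858402, 241.20207251],
       [  0.        ,   0.        ,   1.        ]]), 'rvec': array([ 2.11468314, -2.15447783,  0.23534522]), 'tvec': array([0.01247722, 0.55319146, 1.21270133])}
side {'K': array([[469.4179357 ,   0.        , 320.78135732],
       [  0.        , 469.4179357 , 237.88324572],
       [  0.        ,   0.        ,   1.        ]]), 'rvec': array([ 2.05160467, -0.41780511,  0.24293936]), 'tvec': array([-0.46306726,  0.18075221,  0.85973767])}
{'clock': 0.1, 'joint_pos': array([ 1.07543537e+00,  4.80793898e-01,  1.59679639e+00, -3.77977155e-05,
        1.06503896e+00, -4.65712504e-02]), 'dq': array([ 1.31897486e-04, -1.54564315e-03,  2.78848197e-04, -2.97113400e-04,
        1.27831974e-03, -6.18234058e-05]), 'effort': array([ 9.90089284e-04, -9.52258372e+01, -4.31045079e+01, -1.72237316e-05,
        5.32442325e-03,  6.85022087e-05]), 'tcp_pos': array([0.2818359 , 0.58535152, 0.23872586]), 'orientation': array([-1.22803910e-04,  2.22507464e-01,  9.74930849e-01, -5.03810943e-04]), 'wrist_force': array([-0.18046713, -0.17727718, -0.64855193]), 'torque': array([-0.0858123 ,  0.02461453,  0.02727526]), 'gripper_force': 0.0, 'grip_width': 0.08520062232443765}
```

View pics/top0.png

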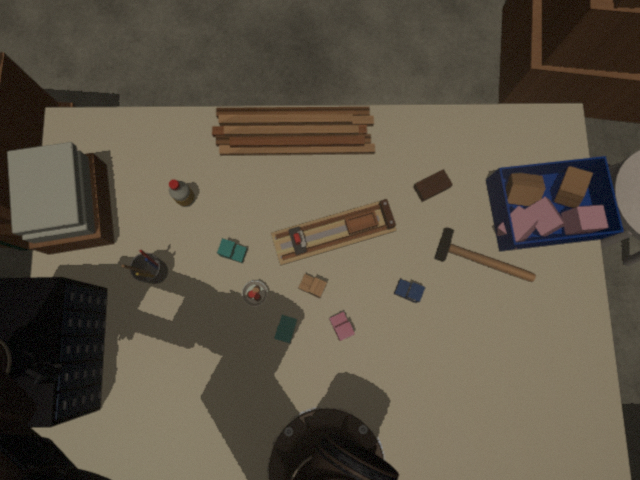

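View pics/side0.png

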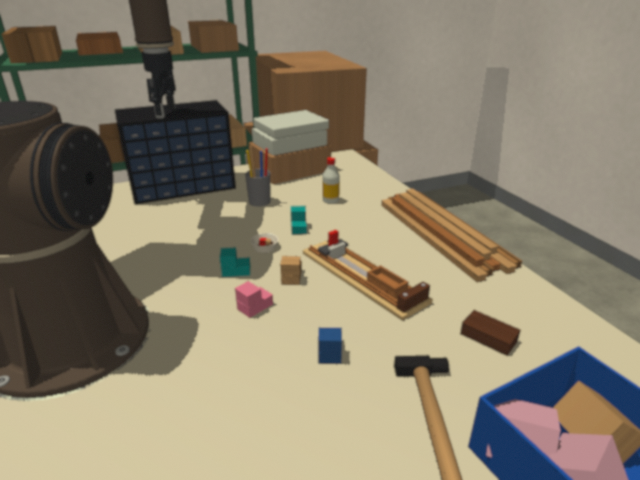

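The top view shows the natural cab at about (313,285), the jig from (275,250) to (392,215), the red grip at (299,240) and the fence at (387,214). In the side view the cab is at (291,269) and the grip at (333,240). I'll enlarge both.

```bash
cat > h.py <<'E'
import numpy as np, cv2
from plant import monitor, imaging
def cal(n):
    c=imaging.get_calibration(n); R=cv2.Rodrigues(np.array(c["rvec"],float))[0]
    return np.array(c["K"]),R,np.array(c["tvec"],float).ravel()
def ray(n,uv,z):
    K,R,t=cal(n); d=R.T@np.linalg.solve(K,[uv[0],uv[1],1.]); o=-R.T@t
    return o+d*(z-o[2])/d[2]
def proj(n,P):
    K,R,t=cal(n); q=K@(R@np.asarray(P,float)+t); return q[:2]/q[2]
def tri(uvt,uvs):
    A=[];b=[]
    for n,uv in(("top",uvt),("side",uvs)):
        K,R,t=cal(n); d=R.T@np.linalg.solve(K,[uv[0],uv[1],1.]); d/=np.linalg.norm(d)
        M=np.eye(3)-np.outer(d,d);A.append(M);b.append(M@(-R.T@t))
    return np.linalg.lstsq(np.vstack(A),np.hstack(b),rcond=None)[0]
def avg(n,k=4): return np.mean([imaging.grab_frame(n).astype(float) for _ in range(k)],0).astype(np.uint8)
E
python3 - <<'E'
from h import *
t=cv2.imread("pics/top0.png")[190:310,260:410]; s=cv2.imread("pics/side0.png")[220:325,270:440]
cv2.imwrite("pics/topc.png",cv2.resize(t,None,fx=5,fy=5,interpolation=cv2.INTER_CUBIC))
cv2.imwrite("pics/sidec.png",cv2.resize(s,None,fx=4.6,fy=4.6,interpolation=cv2.INTER_CUBIC))
for p in[(313,285),(299,240),(387,214)]:print(ray("top",p,.03))
E
```

```text
[0.44500519 0.02443724 0.03      ]
[0.56175688 0.05838339 0.03      ]
[ 0.62738451 -0.17244465  0.03      ]
```

View pics/topc.png

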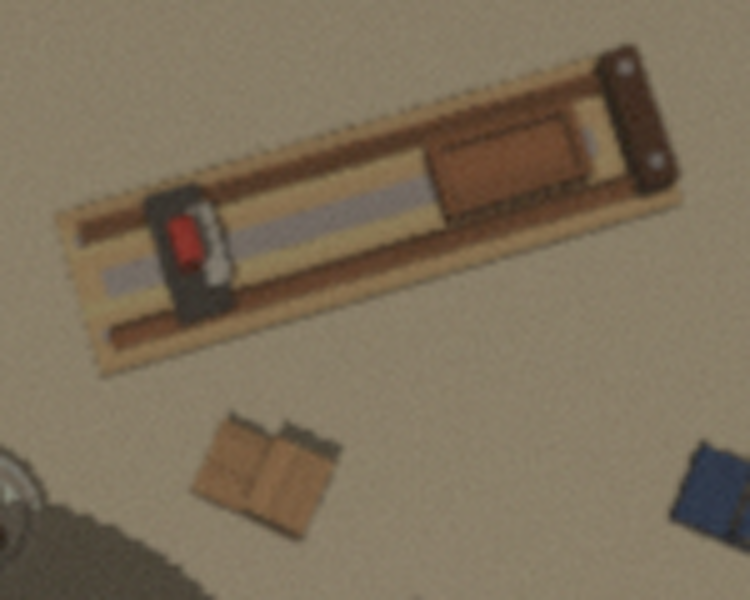

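View pics/sidec.png

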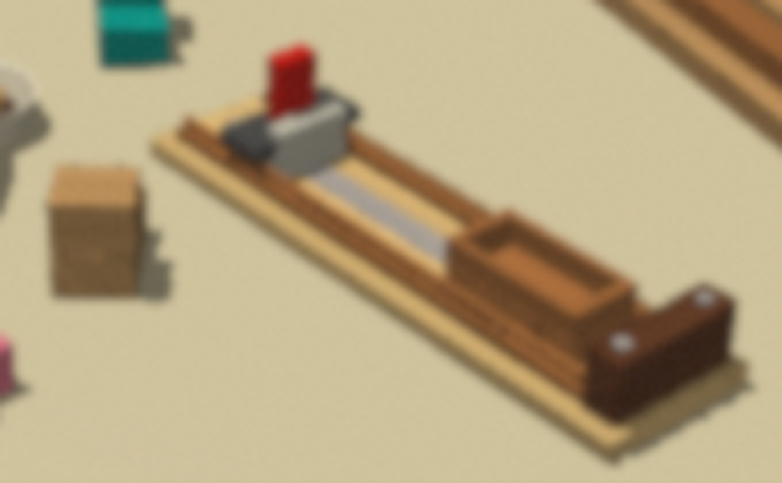

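The crops show the cab's nose pointing left and slightly up, with its roof on the right at crop (295,483) and its flat back towards the fence side. The jig's board corners are at crop (57,213), (103,375) and (683,200), and the bed sits slightly off the fence. Next I'll measure these with masks.

```bash
python3 - <<'E'
from h import *
T=avg("top",6).astype(np.uint8); S=avg("side",6)
cv2.imwrite("pics/T.png",T);cv2.imwrite("pics/S.png",S)
def blob(n,I,m,box):
    x0,y0,x1,y1=box; k=np.zeros(m.shape,np.uint8);k[y0:y1,x0:x1]=m[y0:y1,x0:x1]
    c=max(cv2.findContours(k,0,cv2.CHAIN_APPROX_NONE)[0],key=cv2.contourArea)
    M=cv2.moments(k,True); r=cv2.minAreaRect(c); print(n,int(k.sum()),np.round([M["m10"]/M["m00"],M["m01"]/M["m00"]],1),np.round(r[0],1),np.round(r[1],1),round(r[2],1)); return c
HT=cv2.cvtColor(T,cv2.COLOR_BGR2HSV);HS=cv2.cvtColor(S,cv2.COLOR_BGR2HSV)
print("table",HT[300,360],"cab",HT[286,315],HT[282,306],"board",HT[252,300],HT[261,281],"side cab",HS[261,290],HS[275,290],"tab",HS[300,300])
red=lambda H:(((H[...,0]<8)|(H[...,0]>172))&(H[...,1]>150)&(H[...,2]>60)).astype(np.uint8)
blob("redT",T,red(HT),(285,225,312,255));blob("redS",S,red(HS),(320,225,350,255))
c=blob("cabT",T,((HT[...,1]>95)&(HT[...,2]>75)).astype(np.uint8),(292,268,335,303))
b=np.float32(cv2.boxPoints(cv2.minAreaRect(c)));print(b)
for z in(.03,.053):print(np.round([ray("top",p,z)[:2] for p in b],4).tolist())
# jig board outline: anything differing from table
m=((HT[...,1]>95)|(HT[...,2]<70)).astype(np.uint8)
c=blob("jig",T,m,(265,195,402,270));b=np.float32(cv2.boxPoints(cv2.minAreaRect(c)))
P=np.array([ray("top",p,.012)[:2] for p in b]);print(b,P.round(4),np.linalg.norm(P-np.roll(P,-1,0),axis=1).round(4))
for n in("top","side"):
    K,R,t=cal(n);print(n,(-R.T@t).round(3))
E
```

```text
table [ 20  63 137] cab [ 14 118 125] [ 14 118 121] board [18 53 58] [ 18 106 135] side cab [ 16 132 185] [ 17 128 120] tab [ 23  62 206]
redT 46 [296.5 237.7] [296.5 237.5] [5. 9.] 0.0
redS 111 [332.9 237.1] [333. 237.] [14.  8.] 90.0
cabT 388 [312.3 284.9] [312.2 284.8] [23.6 16.9] 23.2
[[298.05173 287.87933]
 [304.72415 272.31036]
 [326.44827 281.62073]
 [319.77585 297.1897 ]]
[[0.4384, 0.0624], [0.4777, 0.0449], [0.453, -0.0099], [0.4139, 0.0079]]
[[0.4362, 0.062], [0.4748, 0.0448], [0.4504, -0.0089], [0.4121, 0.0085]]
jig 3309 [336.4 230.6] [333.7 231.2] [ 33.1 121. ] 73.5
[[270.96088 232.49304]
 [386.9281  198.13239]
 [396.34045 229.89911]
 [280.37323 264.25977]] [[ 0.5865  0.1317]
 [ 0.6754 -0.1773]
 [ 0.5883 -0.1982]
 [ 0.5021  0.1076]] [0.3215 0.0895 0.3177 0.0877]
top [0.314 0.042 1.295]
side [ 0.169 -0.789  0.58 ]
```

```bash
cat >> h.py <<'E'
YJ=np.radians(15.9); JC=np.array([0.588,-0.034])
def R2(a): return np.array([[np.cos(a),-np.sin(a)],[np.sin(a),np.cos(a)]])
def j2w(x,y,z): return np.r_[JC+R2(YJ)@[x,y],z]
def w2j(P): return R2(YJ).T@(np.asarray(P)[:2]-JC)
E
python3 - <<'E'
from h import *
for nm,q in dict(nearL0=(-.045,.16,0),nearR0=(-.045,-.16,0),farR0=(.045,-.16,0),nearL=(-.045,.16,.012),nearR=(-.045,-.16,.012),fenceNearTop=(-.0375,-.135,.046),fenceFarTop=(.0375,-.135,.046)).items():
    p=proj("side",j2w(*q)); print(nm,p.round(1),"crop",((p-[270,220])*4.6).round(0), "topcrop",((proj("top",j2w(*q))-[260,190])*5).round())
print("red tri",tri((296.8,237.9),(332.9,237.1)).round(4),"red jig",w2j(ray("top",(296.5,237.7),.07)).round(4))
I=cv2.imread("pics/S.png")[220:325,270:440];J=cv2.resize(I,None,fx=4.6,fy=4.6,interpolation=cv2.INTER_CUBIC)
T=cv2.imread("pics/T.png")[190:310,260:410];U=cv2.resize(T,None,fx=5,fy=5,interpolation=cv2.INTER_CUBIC)
def poly(pts,c):
    for n,im,o,f in(("side",J,(270,220),4.6),("top",U,(260,190),5)):
        q=np.int32([((proj(n,p)-o)+.5)*f for p in pts]);cv2.polylines(im,[q],True,c,1)
poly([j2w(x*.045,y*.16,.012) for x,y in((-1,-1),(-1,1),(1,1),(1,-1))],(0,255,0))
poly([j2w(x*.0375,y,.046) for x,y in((-1,-.135),(-1,-.15),(1,-.15),(1,-.135))],(255,255,0))
# cab
a=np.radians(-23.5+0);C=np.array([0.4441,0.0265])
print("yaw cab deg",-23.5)
w=lambda x,y,z:np.r_[C+R2(a)@[x,y],z]
for P in([w(x*.02,y,.053) for x,y in((-1,-.031),(-1,.003),(1,.003),(1,-.031))],[w(x*.02,y,.025) for x,y in((-1,.003),(-1,.031),(1,.031),(1,.003))],[w(x*.02,y,0) for x,y in((-1,-.031),(-1,.031),(1,.031),(1,-.031))]):poly(P,(255,0,255))
cv2.imwrite("pics/o.png",np.vstack([cv2.resize(J,(720,445))[:300,:600],cv2.resize(U,(600,480))[:,:][0:0]]) if 0 else np.hstack([cv2.resize(J,(400,247)),cv2.resize(U[:494],(400,247))]) if 0 else J)
cv2.imwrite("pics/o2.png",U)
E
```

```text
nearL0 [302.3 252.9] crop [148. 151.] topcrop [103. 377.]
nearR0 [402.7 320.3] crop [610. 461.] topcrop [681. 204.]
farR0 [433.1 302.3] crop [750. 378.] topcrop [628.  47.]
nearL [302.2 248.5] crop [148. 131.] topcrop [102. 374.]
nearR [403.2 315.4] crop [613. 439.] topcrop [685. 199.]
fenceNearTop [397.7 293.3] crop [587. 337.] topcrop [647. 185.]
fenceFarTop [423.5 279.3] crop [706. 273.] topcrop [601.  50.]
red tri [0.5617 0.064  0.0525] red jig [-0.0002  0.102 ]
yaw cab deg -23.5
```

View pics/o.png

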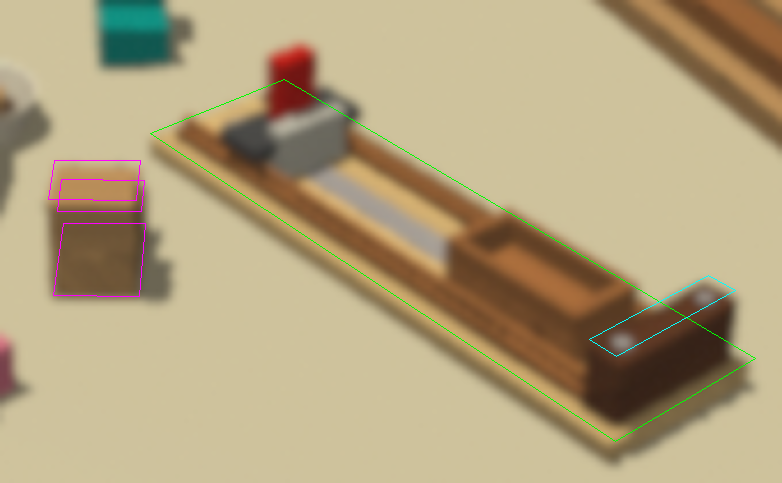

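View pics/o2.png

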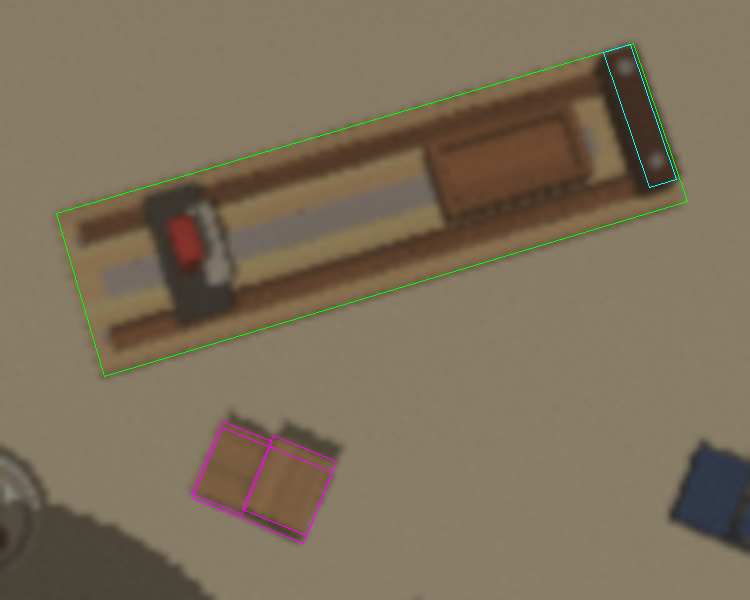

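Both overlays fit to within about 2 mm, for the jig outline and fence as well as the cab (yaw −23.5°, nose up-left). The grip lies on the jig's centre line (x ≈ 0), which confirms the frame. Now I'll work out the moves.

```bash
cat >> h.py <<'E'
from scipy.spatial.transform import Rotation as Ro
CY=np.radians(-23.5); CC=np.array([0.4446,0.0265])
def plan(P,yaw=None,s=None):
    """tool-frame shift to P with current orientation, and turn (deg about tool z) to put tool y on axis yaw"""
    s=s or monitor.read_state(); q=np.array(s["orientation"]); R=Ro.from_quat(np.r_[q[1:],q[0]]).as_matrix()
    print("tcp",np.round(s["tcp_pos"],4),"tool y deg",np.degrees(np.arctan2(R[1,1],R[0,1])).round(2),"tilt",R[:,2].round(4),"F",np.round(s["wrist_force"],2),"w",round(s["grip_width"],4),"j",np.round(s["joint_pos"],2),"t",round(s["clock"],2))
    if P is not None: print("tool shift mm",(R.T@(np.asarray(P)-s["tcp_pos"])*1e3).round(1))
    if yaw is not None:
        t=-(np.degrees(yaw)-np.degrees(np.arctan2(R[1,1],R[0,1]))); t=(t+90)%180-90; print("turn deg",round(t,2),"units",round(t/90,4))
E
python3 - <<'E'
from h import *
for p in((437.5,187),):print("bed front",w2j(ray("top",(p[0]/5+259.5,p[1]/5+189.5),.040)).round(4))
for p in((587,147),):print("bed back",w2j(ray("top",(p[0]/5+259.5,p[1]/5+189.5),.040)).round(4))
print("jaw face",w2j(ray("top",(228/5+259.5,243/5+189.5),.04)).round(4))
g=np.r_[CC+R2(CY)@[0,-.014],.12]; print(g,"blue etc",ray("top",(409,290),.03),"dish",ray("top",(255,292),.02),"pink",ray("top",(342,325),.03),"teal",ray("top",(286,328),.03))
plan(g,CY)
E
```

```text
bed front [-0.0046 -0.0317]
bed back [-0.0068 -0.1123]
jaw face [-0.0016  0.0801]
[0.43901751 0.01366116 0.12      ] blue etc [ 0.4277765 -0.2193963  0.03     ] dish [0.43095139 0.17187801 0.02      ] pink [ 0.34352257 -0.04623225  0.03      ] teal [0.33903354 0.09360108 0.03      ]
tcp [0.282  0.5857 0.2393] tool y deg 64.29 tilt [ 0.e+00  1.e-04 -1.e+00] F [-0.08  0.14 -0.27] w 0.0852 j [ 1.08  0.48  1.6   0.    1.07 -0.05] t 0.7
tool shift mm [-389.6 -447.2  119.3]
turn deg 87.79 units 0.9754
```

```bash
python3 -m inch '[{"grip":-1,"delta_pos":[-0.0195,-0.0224,0],"delta_rot":[0,0,0]},{"grip":-1,"delta_pos":[-0.0195,-0.0224,0],"delta_rot":[0,0,0]},{"grip":-1,"delta_pos":[-0.0195,-0.0224,0],"delta_rot":[0,0,0]},{"grip":-1,"delta_pos":[-0.0195,-0.0224,0],"delta_rot":[0,0,0]},{"grip":-1,"delta_pos":[-0.0195,-0.0224,0],"delta_rot":[0,0,0]},{"grip":-1,"delta_pos":[-0.0195,-0.0224,0],"delta_rot":[0,0,0]},{"grip":-1,"delta_pos":[-0.0195,-0.0224,0],"delta_rot":[0,0,0]},{"grip":-1,"delta_pos":[-0.0195,-0.0224,0],"delta_rot":[0,0,0]}]'
python3 -m inch '[{"grip":-1,"delta_pos":[-0.0195,-0.0224,0],"delta_rot":[0,0,0]},{"grip":-1,"delta_pos":[-0.0195,-0.0224,0],"delta_rot":[0,0,0]},{"grip":-1,"delta_pos":[-0.0195,-0.0224,0],"delta_rot":[0,0,0]},{"grip":-1,"delta_pos":[-0.0195,-0.0224,0],"delta_rot":[0,0,0]},{"grip":-1,"delta_pos":[-0.0195,-0.0224,0],"delta_rot":[0,0,0]},{"grip":-1,"delta_pos":[-0.0195,-0.0224,0],"delta_rot":[0,0,0]},{"grip":-1,"delta_pos":[-0.0195,-0.0224,0],"delta_rot":[0,0,0]},{"grip":-1,"delta_pos":[-0.0195,-0.0224,0],"delta_rot":[0,0,0]}]'
python3 -m inch '[{"grip":-1,"delta_pos":[-0.0195,-0.0224,0],"delta_rot":[0,0,0]},{"grip":-1,"delta_pos":[-0.0195,-0.0224,0],"delta_rot":[0,0,0]},{"grip":-1,"delta_pos":[-0.0195,-0.0224,0],"delta_rot":[0,0,0]},{"grip":-1,"delta_pos":[-0.0195,-0.0224,0],"delta_rot":[0,0,0]},{"grip":-1,"delta_pos":[0,0,0],"delta_rot":[0,0,0.075]},{"grip":-1,"delta_pos":[0,0,0],"delta_rot":[0,0,0.075]},{"grip":-1,"delta_pos":[0,0,0],"delta_rot":[0,0,0.075]},{"grip":-1,"delta_pos":[0,0,0],"delta_rot":[0,0,0.075]}]'
python3 -m inch '[{"grip":-1,"delta_pos":[0,0,0],"delta_rot":[0,0,0.075]},{"grip":-1,"delta_pos":[0,0,0],"delta_rot":[0,0,0.075]},{"grip":-1,"delta_pos":[0,0,0],"delta_rot":[0,0,0.075]},{"grip":-1,"delta_pos":[0,0,0],"delta_rot":[0,0,0.075]},{"grip":-1,"delta_pos":[0,0,0.02],"delta_rot":[0,0,0.075]},{"grip":-1,"delta_pos":[0,0,0.03],"delta_rot":[0,0,0.075]},{"grip":-1,"delta_pos":[0,0,0.03],"delta_rot":[0,0,0.075]},{"grip":-1,"delta_pos":[0,0,0.02],"delta_rot":[0,0,0.075]}]'
python3 - <<'E'
from h import *
plan(np.r_[CC+R2(CY)@[0,-.014],.031],CY)
E
```

```text
clock: 1.37
tcp_pos: [0.3449, 0.3552, 0.2394]
orientation: [0.0, 0.222, 0.975, 0.0]
wrist_force: [-0.2, 0.2, 0.6]
grip_width: 0.0854
gripper_force: 0.0
clock: 2.03
tcp_pos: [0.4078, 0.126, 0.2396]
orientation: [0.0, 0.222, 0.975, 0.0]
wrist_force: [0.4, -0.4, -1.0]
grip_width: 0.0854
gripper_force: 0.0
clock: 2.7
tcp_pos: [0.4391, 0.0124, 0.2394]
orientation: [0.0, 0.447, 0.895, 0.0]
wrist_force: [0.2, -0.0, 0.2]
grip_width: 0.0853
gripper_force: 0.0
clock: 3.37
tcp_pos: [0.4384, 0.0128, 0.1376]
orientation: [-0.0, 0.804, 0.594, -0.0]
wrist_force: [-0.9, 0.2, -0.1]
grip_width: 0.0853
gripper_force: 0.0
tcp [0.4384 0.0128 0.1376] tool y deg -17.05 tilt [-6.e-04  0.e+00 -1.e+00] F [-0.93  0.23 -0.08] w 0.0853 j [-0.04  0.34  2.17  0.    0.63  0.26] t 3.37
tool shift mm [  1.    0.4 106.6]
turn deg 6.45 units 0.0717
```

```bash
python3 -m inch '[{"grip":-1,"delta_pos":[0.001,0,0.02],"delta_rot":[0,0,0.072]},{"grip":-1,"delta_pos":[0,0,0.025],"delta_rot":[0,0,0]},{"grip":-1,"delta_pos":[0,0,0.025],"delta_rot":[0,0,0]},{"grip":-1,"delta_pos":[0,0,0.02],"delta_rot":[0,0,0]},{"grip":-1,"delta_pos":[0,0,0.016],"delta_rot":[0,0,0]},{"grip":-1,"delta_pos":[0,0,0],"delta_rot":[0,0,0]},{"grip":1,"delta_pos":[0,0,0],"delta_rot":[0,0,0]},{"grip":1,"delta_pos":[0,0,0],"delta_rot":[0,0,0]}]'
python3 -m inch '[{"grip":1,"delta_pos":[0,0,0],"delta_rot":[0,0,0]},{"grip":1,"delta_pos":[0,0,0],"delta_rot":[0,0,0]},{"grip":1,"delta_pos":[0,0,0],"delta_rot":[0,0,0]},{"grip":1,"delta_pos":[0,0,0],"delta_rot":[0,0,0]},{"grip":1,"delta_pos":[0,0,0],"delta_rot":[0,0,0]},{"grip":1,"delta_pos":[0,0,0],"delta_rot":[0,0,0]}]'
python3 - <<'E'
from h import *
plan(np.r_[CC+R2(CY)@[0,-.014],.031],CY)
for n in("top","side"): cv2.imwrite(f"pics/g_{n}.png",imaging.grab_frame(n))
S=cv2.imread("pics/g_side.png")[200:310,230:350];T=cv2.imread("pics/g_top.png")[230:340,260:380]
cv2.imwrite("pics/g.png",np.hstack([cv2.resize(S,(400,367),interpolation=2),cv2.resize(T,(400,367),interpolation=2)]))
E
```

```text
clock: 4.03
tcp_pos: [0.4397, 0.0137, 0.034]
orientation: [0.0, 0.835, 0.551, 0.0]
wrist_force: [-0.3, -1.5, 0.6]
grip_width: 0.0635
gripper_force: 0.0
clock: 4.53
tcp_pos: [0.44, 0.0137, 0.0345]
orientation: [0.001, 0.835, 0.551, 0.001]
wrist_force: [-1.0, -0.2, 15.9]
grip_width: 0.039
gripper_force: 59.0
tcp [0.44   0.0137 0.0345] tool y deg -23.19 tilt [ 2.1e-03 -1.0e-04 -1.0e+00] F [-0.99 -0.21 15.88] w 0.039 j [-0.04  0.55  2.23 -0.    0.36  0.37] t 4.53
tool shift mm [-0.4 -0.9  3.5]
turn deg 0.31 units 0.0034
```

View pics/g.png

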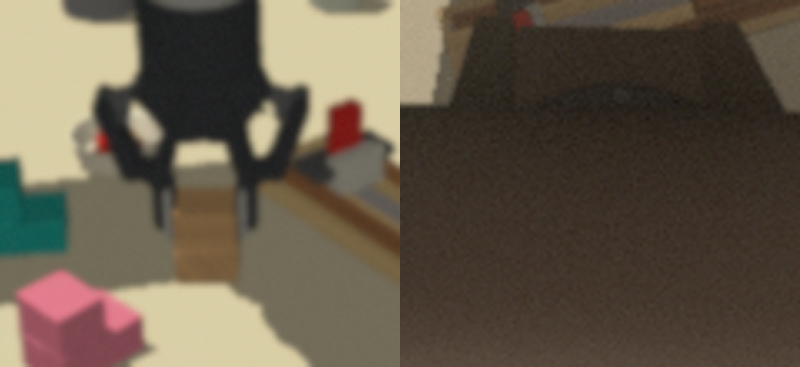

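The side view shows the cab held squarely between the pads, back towards the camera; opening is 39 mm. Next I lift, turn and recheck the jig's centre line.

```bash
python3 -m inch '[{"grip":1,"delta_pos":[0,0,-0.01],"delta_rot":[0,0,0]},{"grip":1,"delta_pos":[0,0,-0.02],"delta_rot":[0,0,0]},{"grip":1,"delta_pos":[0,0,-0.025],"delta_rot":[0,0,-0.0724]},{"grip":1,"delta_pos":[0,0,-0.025],"delta_rot":[0,0,-0.0724]},{"grip":1,"delta_pos":[0,0,-0.025],"delta_rot":[0,0,-0.0724]},{"grip":1,"delta_pos":[0,0,-0.015],"delta_rot":[0,0,-0.0724]},{"grip":1,"delta_pos":[0,0,0],"delta_rot":[0,0,-0.0724]},{"grip":1,"delta_pos":[0,0,0],"delta_rot":[0,0,-0.0724]}]'
python3 - <<'E'
from h import *
w=lambda x,y,z:w2j(ray("top",(x/5+259.5,y/5+189.5),z)).round(4)
print("screws",w(625,67,.046),w(656,160,.046))
T=cv2.imread("pics/T.png"); H=cv2.cvtColor(T,cv2.COLOR_BGR2HSV)
# profile across the channel at several y: board/rail brightness, z .024
for y in(.02,.04,.06):
    xs=np.arange(-.05,.0501,.002); v=[cv2.getRectSubPix(T,(1,1),tuple(map(float,proj("top",j2w(x,y,.02)))))[0,0].astype(int).sum() for x in xs]
    print(y,v)
plan(j2w(0,.010,.10),YJ)
E
```

```text
clock: 5.3
tcp_pos: [0.4402, 0.0137, 0.1553]
orientation: [0.002, 0.6, 0.8, 0.001]
wrist_force: [-0.2, 1.1, -0.7]
grip_width: 0.0391
gripper_force: 61.0
screws [ 0.0269 -0.1434] [-0.0247 -0.1431]
0.02 [np.int64(345), np.int64(314), np.int64(291), np.int64(305), np.int64(318), np.int64(322), np.int64(308), np.int64(270), np.int64(231), np.int64(210), np.int64(207), np.int64(194), np.int64(178), np.int64(195), np.int64(256), np.int64(305), np.int64(332), np.int64(339), np.int64(342), np.int64(342), np.int64(335), np.int64(321), np.int64(314), np.int64(313), np.int64(313), np.int64(313), np.int64(313), np.int64(316), np.int64(318), np.int64(320), np.int64(322), np.int64(323), np.int64(325), np.int64(329), np.int64(333), np.int64(299), np.int64(249), np.int64(197), np.int64(182), np.int64(182), np.int64(186), np.int64(199), np.int64(231), np.int64(267), np.int64(295), np.int64(304), np.int64(312), np.int64(327), np.int64(346), np.int64(355), np.int64(358)]
0.04 [np.int64(346), np.int64(307), np.int64(292), np.int64(300), np.int64(316), np.int64(320), np.int64(299), np.int64(263), np.int6
[... 924 characters left out ...]
42), np.int64(343), np.int64(336), np.int64(324), np.int64(316), np.int64(315), np.int64(315), np.int64(315), np.int64(317), np.int64(315), np.int64(317), np.int64(321), np.int64(321), np.int64(322), np.int64(326), np.int64(330), np.int64(330), np.int64(307), np.int64(258), np.int64(209), np.int64(185), np.int64(179), np.int64(186), np.int64(200), np.int64(236), np.int64(283), np.int64(300), np.int64(306), np.int64(309), np.int64(325), np.int64(344), np.int64(356), np.int64(360)]
tcp [0.4402 0.0137 0.1553] tool y deg 16.23 tilt [ 3.8e-03 -1.0e-04 -1.0e+00] F [-0.19  1.09 -0.66] w 0.0391 j [-0.04  0.31  2.15  0.    0.68 -0.32] t 5.3
tool shift mm [-77.  128.4  55.9]
turn deg 0.33 units 0.0036
```

```bash
python3 -m inch '[{"grip":1,"delta_pos":[-0.0128,0.0215,0],"delta_rot":[0,0,0.0036]},{"grip":1,"delta_pos":[-0.0128,0.0215,0],"delta_rot":[0,0,0]},{"grip":1,"delta_pos":[-0.0128,0.0215,0],"delta_rot":[0,0,0]},{"grip":1,"delta_pos":[-0.0128,0.0215,0],"delta_rot":[0,0,0]},{"grip":1,"delta_pos":[-0.0128,0.0215,0],"delta_rot":[0,0,0]},{"grip":1,"delta_pos":[-0.0128,0.0215,0.01],"delta_rot":[0,0,0]},{"grip":1,"delta_pos":[0,0,0.02],"delta_rot":[0,0,0]},{"grip":1,"delta_pos":[0,0,0],"delta_rot":[0,0,0]}]'
python3 - <<'E'
from h import *
plan(j2w(.0007,.010,.0465),YJ)
for n in("top","side"): cv2.imwrite(f"pics/p_{n}.png",imaging.grab_frame(n))
S=cv2.imread("pics/p_side.png")[180:310,290:440]
cv2.imwrite("pics/p.png",cv2.resize(S,(600,520),interpolation=2))
E
```

```text
clock: 5.97
tcp_pos: [0.5838, -0.0257, 0.1214]
orientation: [-0.001, 0.605, 0.796, -0.001]
wrist_force: [-2.4, 0.8, -1.5]
grip_width: 0.0391
gripper_force: 61.0
tcp [ 0.5838 -0.0257  0.1214] tool y deg 15.55 tilt [-2.1e-03  2.0e-04 -1.0e+00] F [-2.38  0.84 -1.45] w 0.0391 j [-0.1   0.53  1.85 -0.    0.76 -0.37] t 5.97
tool shift mm [ 0.8  2.6 74.9]
turn deg -0.35 units -0.0039
```

View pics/p.png

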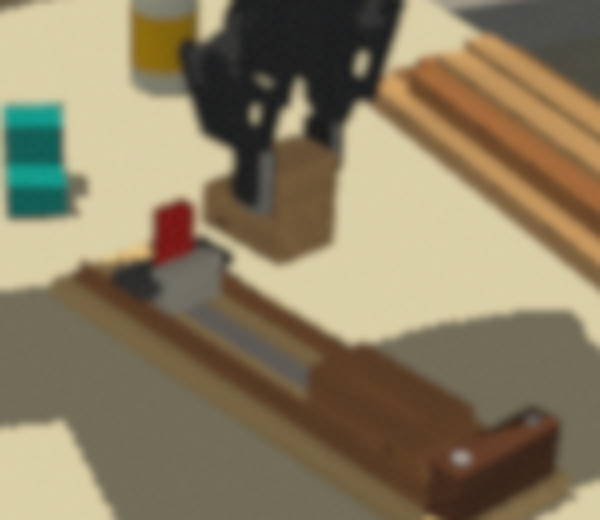

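The cab hangs level above the channel between jaw and bed, nose towards the jaw. I'll lower it part way and recheck the position.

```bash
python3 -m inch '[{"grip":1,"delta_pos":[0,0,0.015],"delta_rot":[0,0,0]},{"grip":1,"delta_pos":[0,0,0.02],"delta_rot":[0,0,0]},{"grip":1,"delta_pos":[0,0,0.015],"delta_rot":[0,0,0]},{"grip":1,"delta_pos":[0,0,0],"delta_rot":[0,0,0]},{"grip":1,"delta_pos":[0,0,0],"delta_rot":[0,0,0]},{"grip":1,"delta_pos":[0,0,0],"delta_rot":[0,0,0]}]'
python3 - <<'E'
from h import *
plan(j2w(.0007,.010,.0465),YJ)
E
```

```text
clock: 6.57
tcp_pos: [0.5847, -0.0254, 0.0749]
orientation: [0.001, 0.605, 0.796, 0.0]
wrist_force: [-0.2, 1.0, -0.4]
grip_width: 0.039
gripper_force: 61.0
tcp [ 0.5847 -0.0254  0.0749] tool y deg 15.59 tilt [ 1.4e-03 -1.0e-04 -1.0e+00] F [-0.18  1.03 -0.44] w 0.039 j [-0.1   0.6   1.88 -0.    0.66 -0.37] t 6.57
tool shift mm [ 0.8  1.5 28.4]
turn deg -0.31 units -0.0035
```

```bash
python3 -m inch '[{"grip":1,"delta_pos":[0,0.0016,0],"delta_rot":[0,0,-0.0035]},{"grip":1,"delta_pos":[0,0,0.008],"delta_rot":[0,0,0]},{"grip":1,"delta_pos":[0,0,0.008],"delta_rot":[0,0,0]},{"grip":1,"delta_pos":[0,0,0.005],"delta_rot":[0,0,0]},{"grip":1,"delta_pos":[0,0,0.004],"delta_rot":[0,0,0]},{"grip":1,"delta_pos":[0,0,0.002],"delta_rot":[0,0,0]},{"grip":1,"delta_pos":[0,0,0],"delta_rot":[0,0,0]},{"grip":1,"delta_pos":[0,0,0],"delta_rot":[0,0,0]}]'
python3 - <<'E'
from h import *
plan(j2w(.0007,.010,.0465),YJ)
E
```

```text
clock: 7.23
tcp_pos: [0.5852, -0.025, 0.0466]
orientation: [-0.0, 0.603, 0.798, -0.0]
wrist_force: [-5.5, -0.4, 16.3]
grip_width: 0.0389
gripper_force: 63.0
tcp [ 0.5852 -0.025   0.0466] tool y deg 15.89 tilt [-9.e-04  0.e+00 -1.e+00] F [-5.47 -0.4  16.33] w 0.0389 j [-0.09  0.65  1.89 -0.    0.61 -0.37] t 7.23
tool shift mm [0.6 0.9 0.1]
turn deg -0.01 units -0.0001
```

```bash
python3 -m inch '[{"grip":-0.6,"delta_pos":[0,0,0],"delta_rot":[0,0,0]},{"grip":-0.6,"delta_pos":[0,0,0],"delta_rot":[0,0,0]},{"grip":-0.6,"delta_pos":[0,0,0],"delta_rot":[0,0,0]},{"grip":-0.6,"delta_pos":[0,0,0],"delta_rot":[0,0,0]},{"grip":-0.6,"delta_pos":[0,0,-0.02],"delta_rot":[0,0,0]},{"grip":-0.6,"delta_pos":[0,0,-0.03],"delta_rot":[0,0,0]},{"grip":-0.6,"delta_pos":[0,0,-0.03],"delta_rot":[0,0,0]},{"grip":-0.6,"delta_pos":[0,0,-0.01],"delta_rot":[0,0,0]}]'
python3 - <<'E'
from h import *
plan(j2w(.001,.13,.14),YJ)
for n in("top","side"): cv2.imwrite(f"pics/q_{n}.png",imaging.grab_frame(n))
S=cv2.imread("pics/q_side.png")[190:320,290:440]
cv2.imwrite("pics/q.png",cv2.resize(S,(600,520),interpolation=2))
E
```

```text
clock: 7.9
tcp_pos: [0.5874, -0.0252, 0.1398]
orientation: [0.002, 0.603, 0.798, 0.001]
wrist_force: [1.0, -0.5, 0.6]
grip_width: 0.0679
gripper_force: 0.0
tcp [ 0.5874 -0.0252  0.1398] tool y deg 15.89 tilt [ 4.e-03 -4.e-04 -1.e+00] F [ 1.02 -0.5   0.61] w 0.0679 j [-0.09  0.51  1.84  0.    0.79 -0.37] t 7.9
tool shift mm [121.3  -0.8  -0.4]
turn deg -0.01 units -0.0001
```

View pics/q.png

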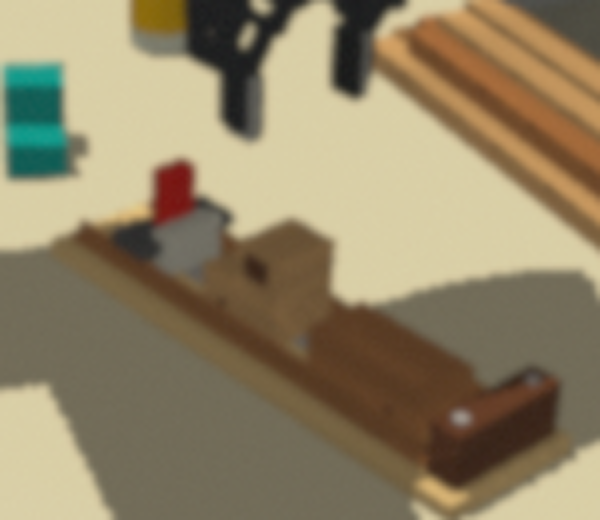

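The cab sits in the channel with its back to the bed and gaps at both ends, and it has been let go. Next I shut the fingers and go behind the red grip.

```bash
python3 -m inch '[{"grip":1,"delta_pos":[0.026,0,0],"delta_rot":[0,0,0]},{"grip":1,"delta_pos":[0.026,0,0],"delta_rot":[0,0,0]},{"grip":1,"delta_pos":[0.026,0,0],"delta_rot":[0,0,0]},{"grip":1,"delta_pos":[0.026,0,0],"delta_rot":[0,0,0]},{"grip":1,"delta_pos":[0.026,0,0],"delta_rot":[0,0,0]},{"grip":1,"delta_pos":[0,0,0],"delta_rot":[0,0,0]},{"grip":1,"delta_pos":[0,0,0],"delta_rot":[0,0,0]},{"grip":1,"delta_pos":[0,0,0],"delta_rot":[0,0,0]}]'
python3 - <<'E'
from h import *
plan(j2w(.001,.135,.05),YJ)
E
```

```text
clock: 8.67
tcp_pos: [0.5498, 0.0998, 0.1354]
orientation: [-0.0, 0.602, 0.798, -0.0]
wrist_force: [0.6, 0.7, 0.1]
grip_width: 0.0001
gripper_force: 0.0
tcp [0.5498 0.0998 0.1354] tool y deg 15.93 tilt [-1.1e-03 -3.0e-04 -1.0e+00] F [0.61 0.67 0.07] w 0.0001 j [ 0.13  0.48  1.9  -0.    0.75 -0.15] t 8.67
tool shift mm [-4.1  1.1 85.4]
turn deg 0.03 units 0.0003
```

```bash
python3 -m inch '[{"grip":1,"delta_pos":[0,0.001,0.02],"delta_rot":[0,0,0]},{"grip":1,"delta_pos":[0,0,0.025],"delta_rot":[0,0,0]},{"grip":1,"delta_pos":[0,0,0.025],"delta_rot":[0,0,0]},{"grip":1,"delta_pos":[0,0,0.015],"delta_rot":[0,0,0]},{"grip":1,"delta_pos":[0,0,0],"delta_rot":[0,0,0]},{"grip":1,"delta_pos":[-0.004,0,0],"delta_rot":[0,0,0]},{"grip":1,"delta_pos":[-0.004,0,0],"delta_rot":[0,0,0]},{"grip":1,"delta_pos":[-0.004,0,0],"delta_rot":[0,0,0]}]'
python3 -m inch '[{"grip":1,"delta_pos":[-0.003,0,0],"delta_rot":[0,0,0]},{"grip":1,"delta_pos":[-0.003,0,0],"delta_rot":[0,0,0]},{"grip":1,"delta_pos":[-0.003,0,0],"delta_rot":[0,0,0]},{"grip":1,"delta_pos":[-0.003,0,0],"delta_rot":[0,0,0]},{"grip":1,"delta_pos":[-0.003,0,0],"delta_rot":[0,0,0]},{"grip":1,"delta_pos":[-0.003,0,0],"delta_rot":[0,0,0]},{"grip":1,"delta_pos":[-0.003,0,0],"delta_rot":[0,0,0]},{"grip":1,"delta_pos":[-0.003,0,0],"delta_rot":[0,0,0]}]'
python3 - <<'E'
from h import *
plan(j2w(.001,.043,.05),YJ)
E
```

```text
clock: 9.33
tcp_pos: [0.5554, 0.088, 0.0524]
orientation: [0.001, 0.603, 0.798, 0.001]
wrist_force: [-0.5, -0.6, 0.1]
grip_width: 0.0002
gripper_force: 0.0
clock: 10.0
tcp_pos: [0.5611, 0.0655, 0.0513]
orientation: [0.0, 0.603, 0.798, 0.0]
wrist_force: [0.2, 3.7, 2.7]
grip_width: 0.0
gripper_force: 1.3
tcp [0.5611 0.0655 0.0513] tool y deg 15.9 tilt [ 0.  0. -1.] F [0.17 3.68 2.68] w 0.0 j [ 0.06  0.62  1.94  0.    0.58 -0.22] t 10.0
tool shift mm [-60.   -0.3   1.3]
turn deg 0.0 units 0.0
```

```bash
python3 -m inch '[{"grip":1,"delta_pos":[-0.003,0,0],"delta_rot":[0,0,0]},{"grip":1,"delta_pos":[-0.003,0,0],"delta_rot":[0,0,0]},{"grip":1,"delta_pos":[-0.003,0,0],"delta_rot":[0,0,0]},{"grip":1,"delta_pos":[-0.003,0,0],"delta_rot":[0,0,0]},{"grip":1,"delta_pos":[-0.003,0,0],"delta_rot":[0,0,0]},{"grip":1,"delta_pos":[-0.003,0,0],"delta_rot":[0,0,0]},{"grip":1,"delta_pos":[-0.003,0,0],"delta_rot":[0,0,0]},{"grip":1,"delta_pos":[-0.003,0,0],"delta_rot":[0,0,0]}]'
python3 -m inch '[{"grip":1,"delta_pos":[-0.003,0,0],"delta_rot":[0,0,0]},{"grip":1,"delta_pos":[-0.003,0,0],"delta_rot":[0,0,0]},{"grip":1,"delta_pos":[-0.003,0,0],"delta_rot":[0,0,0]},{"grip":1,"delta_pos":[-0.003,0,0],"delta_rot":[0,0,0]},{"grip":1,"delta_pos":[-0.003,0,0],"delta_rot":[0,0,0]},{"grip":1,"delta_pos":[-0.003,0,0],"delta_rot":[0,0,0]},{"grip":1,"delta_pos":[-0.003,0,0],"delta_rot":[0,0,0]}]'
python3 - <<'E'
from h import *
plan(j2w(.001,.043,.05),YJ)
S=imaging.grab_frame("side")[190:320,290:440]
cv2.imwrite("pics/r.png",cv2.resize(S,(600,520),interpolation=2))
E
```

```text
clock: 10.67
tcp_pos: [0.5676, 0.0423, 0.0513]
orientation: [-0.0, 0.603, 0.798, -0.0]
wrist_force: [-1.1, 3.1, 1.9]
grip_width: -0.0001
gripper_force: 1.5
clock: 11.25
tcp_pos: [0.5733, 0.0221, 0.0513]
orientation: [-0.0, 0.603, 0.798, -0.0]
wrist_force: [-0.2, 3.8, 2.8]
grip_width: -0.0001
gripper_force: 1.7
tcp [0.5733 0.0221 0.0513] tool y deg 15.89 tilt [-1.e-04  0.e+00 -1.e+00] F [-0.22  3.85  2.78] w -0.0001 j [-0.01  0.63  1.92  0.    0.6  -0.29] t 11.25
tool shift mm [-15.   -0.2   1.3]
turn deg -0.01 units -0.0001
```

View pics/r.png

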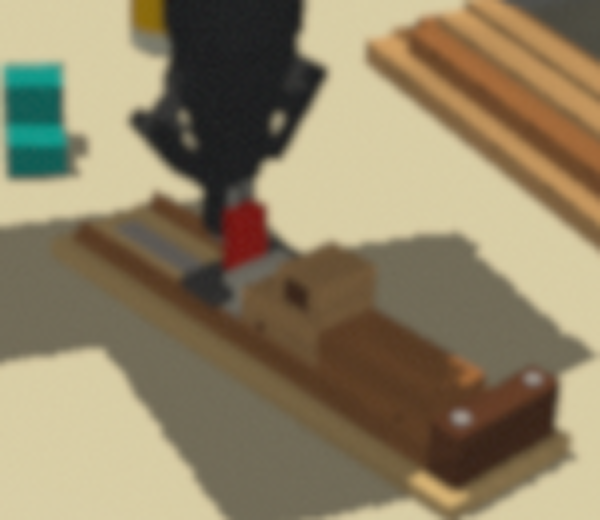

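The jaw, cab and bed move along together; a small bed–fence gap remains. From here I use finer steps.

```bash
python3 -m inch '[{"grip":1,"delta_pos":[-0.002,0,0],"delta_rot":[0,0,0]},{"grip":1,"delta_pos":[-0.002,0,0],"delta_rot":[0,0,0]},{"grip":1,"delta_pos":[-0.002,0,0],"delta_rot":[0,0,0]},{"grip":1,"delta_pos":[-0.002,0,0],"delta_rot":[0,0,0]},{"grip":1,"delta_pos":[-0.001,0,0],"delta_rot":[0,0,0]},{"grip":1,"delta_pos":[0,0,0],"delta_rot":[0,0,0]}]'
python3 -m inch '[{"grip":1,"delta_pos":[-0.001,0,0],"delta_rot":[0,0,0]},{"grip":1,"delta_pos":[-0.001,0,0],"delta_rot":[0,0,0]},{"grip":1,"delta_pos":[0,0,0],"delta_rot":[0,0,0]}]'
```

```text
clock: 11.8
tcp_pos: [0.5758, 0.0134, 0.0513]
orientation: [0.0, 0.603, 0.798, -0.0]
wrist_force: [-0.3, 0.2, -1.4]
grip_width: 0.0
gripper_force: 0.0
clock: 12.05
tcp_pos: [0.5763, 0.0117, 0.0513]
orientation: [-0.0, 0.603, 0.798, -0.0]
wrist_force: [-0.4, 1.8, 0.4]
grip_width: -0.0001
gripper_force: 0.8
```

```bash
python3 -m inch '[{"grip":1,"delta_pos":[-0.001,0,0],"delta_rot":[0,0,0]},{"grip":1,"delta_pos":[-0.001,0,0],"delta_rot":[0,0,0]},{"grip":1,"delta_pos":[0,0,0],"delta_rot":[0,0,0]}]'
```

```text
clock: 12.3
tcp_pos: [0.5768, 0.0097, 0.0513]
orientation: [-0.0, 0.603, 0.798, -0.0]
wrist_force: [-0.3, 1.7, 0.7]
grip_width: -0.0
gripper_force: 1.0
```

```bash
python3 -m inch '[{"grip":1,"delta_pos":[-0.001,0,0],"delta_rot":[0,0,0]},{"grip":1,"delta_pos":[-0.001,0,0],"delta_rot":[0,0,0]},{"grip":1,"delta_pos":[0,0,0],"delta_rot":[0,0,0]}]'
```

```text
clock: 12.55
tcp_pos: [0.5769, 0.0092, 0.0513]
orientation: [-0.001, 0.603, 0.798, 0.0]
wrist_force: [-3.3, 20.1, 4.6]
grip_width: 0.0
gripper_force: 9.8
```

```bash
python3 -m inch '[{"grip":1,"delta_pos":[-0.001,0,0],"delta_rot":[0,0,0]},{"grip":1,"delta_pos":[0,0,0],"delta_rot":[0,0,0]}]'; python3 - <<'E'
from h import *
plan(j2w(.001,.043,.05),YJ)
T=imaging.grab_frame("top");S=imaging.grab_frame("side")[190:320,290:440]
cv2.imwrite("pics/s.png",np.hstack([cv2.resize(S,(400,347),interpolation=2),cv2.resize(T[185:275,290:410],(400,347),interpolation=2)]))
E
```

```text
clock: 12.72
tcp_pos: [0.5769, 0.0091, 0.0513]
orientation: [-0.001, 0.603, 0.798, 0.0]
wrist_force: [-3.8, 29.1, 6.1]
grip_width: 0.0003
gripper_force: 14.9
tcp [0.5769 0.0091 0.0513] tool y deg 15.86 tilt [-0.0013  0.0022 -1.    ] F [-3.8  29.11  6.06] w 0.0003 j [-0.04  0.63  1.91  0.    0.6  -0.32] t 12.72
tool shift mm [-1.5 -0.1  1.3]
turn deg -0.04 units -0.0005
```

View pics/s.png

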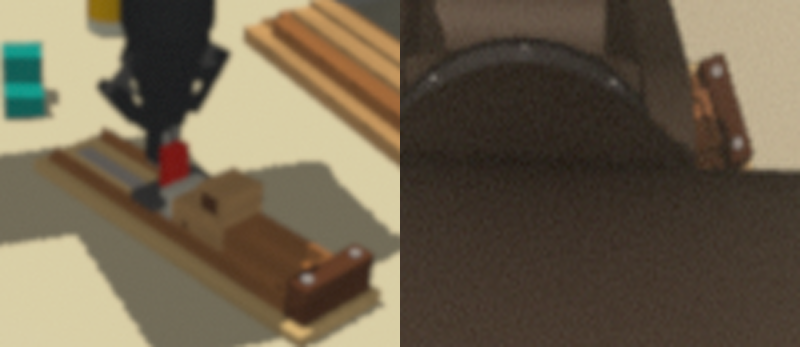

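The force jumped from 2 N to 29 N with no further travel, and the bed meets the fence, so everything is home. I'll back off along the track and lift.

```bash
python3 -m inch '[{"grip":1,"delta_pos":[0.002,0,0],"delta_rot":[0,0,0]},{"grip":1,"delta_pos":[0.004,0,0],"delta_rot":[0,0,0]},{"grip":1,"delta_pos":[0.012,0,0],"delta_rot":[0,0,0]},{"grip":1,"delta_pos":[0.012,0,0],"delta_rot":[0,0,0]},{"grip":1,"delta_pos":[0,0,-0.03],"delta_rot":[0,0,0]},{"grip":1,"delta_pos":[0,0,-0.03],"delta_rot":[0,0,0]},{"grip":1,"delta_pos":[0.03,0,-0.03],"delta_rot":[0,0,0]},{"grip":1,"delta_pos":[0.03,0,0],"delta_rot":[0,0,0]}]'
python3 -m inch '[{"grip":1,"delta_pos":[0.035,0,0],"delta_rot":[0,0,0]},{"grip":1,"delta_pos":[0.035,0,0],"delta_rot":[0,0,0]},{"grip":1,"delta_pos":[0.03,0,0],"delta_rot":[0,0,0]},{"grip":1,"delta_pos":[0,0,0],"delta_rot":[0,0,0]},{"grip":1,"delta_pos":[0,0,0],"delta_rot":[0,0,0]},{"grip":1,"delta_pos":[0,0,0],"delta_rot":[0,0,0]}]'
python3 - <<'E'
from h import *
T=imaging.grab_frame("top");S=imaging.grab_frame("side")[205:320,300:440]
cv2.imwrite("pics/u.png",np.hstack([cv2.resize(S,(400,329),interpolation=2),cv2.resize(T[190:280,290:400],(400,329),interpolation=2)]))
E
```

```text
clock: 13.48
tcp_pos: [0.5556, 0.0939, 0.1456]
orientation: [0.003, 0.603, 0.797, 0.002]
wrist_force: [2.8, 0.7, 0.7]
grip_width: -0.0004
gripper_force: 0.0
clock: 13.98
tcp_pos: [0.5254, 0.1897, 0.1407]
orientation: [0.0, 0.602, 0.798, -0.0]
wrist_force: [0.5, -0.3, -0.1]
grip_width: 0.0001
gripper_force: 0.0
```

View pics/u.png

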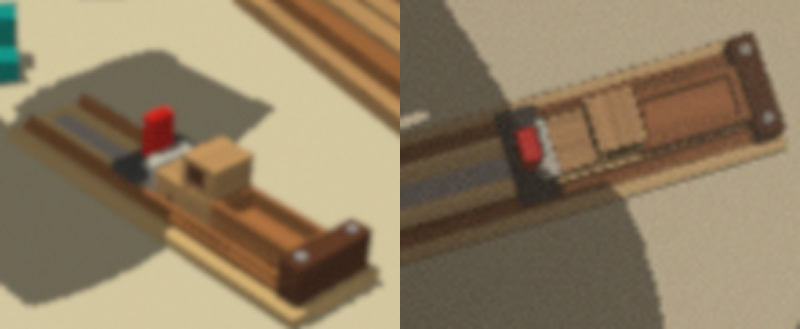

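Jaw, cab, bed and fence are closed up in line, and the arm is clear. Handing in.

```bash
python3 -c "
from plant import job
print(job.sign_off())"
```

```text
the job is handed in; nothing more can be done
None
```

I handed the job in at about 14 s: the cab is in the channel and the jaw has pushed cab and bed home against the fence, with no gaps visible, a peak push of about 29 N at the wrist at the end of a step, and the arm clear; the hand-in gave no verdict.

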